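# Gauge the gap of the slide press

## Robot

A 6-joint arm with a two-finger parallel gripper is mounted at the origin on a cart in front of the work surface, level with it; the furniture and walls round the work are solid. World frame = base frame: x ahead of the robot, y to its left, z up, the work surface at z = 0. Lengths are in m, angles in rad, forces in N, time in s.
With the tool pointing down it reaches from about 0.275 to 0.825 m from the base axis. Payload 4.9 kg.
Tool frame: the origin (TCP) lies midway between the tips of the shut fingers; the grasp point (between the pads) lies 19 mm behind it; z points along the fingers, x is the direction in which the jaws open and shut, and the axes are right-handed (so a half turn about z gives the same grasp; the last joint's range is limited). The gripper opens to 85 mm and grips with 20 to 120 N. Pads are 22 mm wide; open, the fingers measure 114 mm over their backs; the gripper's body (76 mm by 85 mm) begins 54 mm behind the grasp point. The pads swing forward as they close: fully open they stand 13 mm farther back than shut.
Start: joints at [-1.433, 0.326, -0.193, 1.052, 0, 1.437], TCP at [0.148, -0.53, 0.231] pointing down, gripper open.
Joint ranges: [-2.65, 2.65], [-0.97, 1.79], [-1.3, 1.35], [-1.93, 2.1], [-1.47, 1.37], [-3.14, 3.14]. Speed limits (rad/s): [2.57, 2.57, 3.14, 3.14, 3.14, 3.14].

## Interface

Orientations are given as a rotation vector (axis times angle).
In Python, from workcell import reach, servo_line, movej, move_gripper, hold, inverse_kinematics, read_state, read_camera, camera_model, PlanningError, close_job gives the robot as it stands. The module is installed in compiled form; this text tells all that it offers. Calls block until the motion is done:
- reach(position, orientation): joint-space move of the TCP to a pose.
- servo_line(position, max_speed=0.15, ori=None, stop_force=None): straight line of the TCP; ori=None keeps the orientation; max_speed is the mean speed in m/s. With stop_force (N) it stops when the force on the tool has changed by that much, and returns True; else False.
- movej(angles): joint-space move.
- move_gripper(opening, grip_force=None): opening from 0.0 (shut) to 1.0 (fully open); grip_force is the grip in N (None keeps the last); returns when the fingers have stopped.
- hold(seconds).
- inverse_kinematics(position, orientation): joint angles nearest the present ones, or None.
- read_state(): the state.
- read_camera(name): name is "side" or "top"; returns the picture (420x560x3 uint8, red, green, blue); there is no depth.
- camera_model(name): a dict with "mtx" (3x3 intrinsics, pixels), "rvec" (rotation vector, rad) and "tvec" (3), from world to camera coordinates, as OpenCV has them. Camera axes: x right, y down, z forward; pixel columns grow to the right and rows downward; lengths in m; the calibration is good to about 2 mm. A picture is of the moment at which its call begins. camera_model takes no time and is no camera call.
A pose or a line that the arm cannot do raises PlanningError and nothing moves.
- close_job(): hands the job in, once; it reports no verdict.
The state is a dict: "time": time; "joints": joint angles; "qvel": joint speeds; "effort": joint torques, N m; "tcp_pos": TCP position; "orientation": TCP orientation; "force": force on the tool from outside, world axes, zero at the start; "torque": the same for the moment, N m; "width": opening from 0.0 (shut) to 1.0 (fully open).
Only numpy, scipy, OpenCV 4.12 (cv2) and the standard library are available. Lean on these libraries where they do the work, as an engineer would, in place of code of your own. Each camera call takes 0.05 s, during which the arm holds its last target.

## Task

Pick up the taper gauge by its handle and slide its blade, flat on the lower plate and straight in through the middle of the front, between the two plates of the small slide press until it drags snugly against both: it has just raised the sprung upper plate off its stops, by 1 to 2 mm, and never forces it up to 5 mm. Finish holding the gauge still at that depth, still gripped and resting on the lower plate, and leave the things standing around undisturbed.

Things in the scene. Friction and masses are not known exactly. Their poses are not given: they have to be found in the camera images.
- gauge_grip (a point): Centre of the handle of the loose taper gauge (0.12 kg, lying flat). The handle is a black block 50 long (x) x 22 wide (y) x 34 mm high (z), its flat underside 17 mm below this point; grip it across its 22 mm width. Local x points from the handle to the blade's tip, z up. Behind the tip the steel blade is 80 mm long and begins 25 mm ahead of this point.
- gauge_tip (a point): Middle of the blade's tip, on its underside: 105 mm ahead of (x) and 17 mm below gauge_grip, same axes. The blade is 20 mm wide; its underside is flat and flush with the handle's underside, its top slopes: 2 mm thick at the tip, 11.6 mm at the handle (0.12 mm per mm).
- press_ledge (a point): Front edge of the fixed press's lower plate, on its top face, 30 mm above the worktop, at mid width. Local x points straight into the press (the way the blade goes in), z up. The plate is level, 70 mm wide, 110 mm deep; its first 34 mm are an open ledge. Two 11 mm posts, 36 mm either side of the middle and 82 mm inward, carry a cross-bar; nothing is higher than 95 mm.
- press_mouth (a point): Middle of the lower front edge of the upper plate while that rests on its stops: 34 mm further in (x) than press_ledge, and above the lower plate by the gap, which is 4.0 to 6.5 mm and differs each time. The upper plate is aluminium, 66 mm deep, 56 mm wide, 9 mm thick. Same axes as press_ledge.
- upper_plate (a joint): Lift of the sprung upper plate in m: 0 down on its stops, growing as it is raised straight up, end of travel 0.008. Light spring: about 2.2 N lifts it off, then 1.5 N more per mm; the drag on the blade, near 1 N while it slides loosely on the lower plate, is about 5 N as the plate begins to lift and 8 to 16 N with it 1 to 2 mm up (more if the blade is pressed down hard, less if lightly).
- petri (a point): Bystander: centre of a lidded dish, 63 mm across, 14 mm high.
- cup (a point): Bystander: centre of a white sample cup, 51 mm across, 63 mm high.
- slide_box (a point): Bystander: centre of a small carton, 31 x 80 x 30 mm.

How it is judged:
On the way, in this order (a step that is already met when the one before it is completed fails the run):
1. the gauge has been lifted clear of the worktop in the gripper (height (world z) of gauge_tip above 0.022 m and height (world z) of gauge_grip above 0.039 m and contact force between the fingers and gauge above 1 N), for 0.1 s.
2. the blade's tip is between the plates, inside the press's front (x of gauge_tip in the frame of press_mouth above 0.004 m and z of gauge_tip in the frame of press_ledge above -0.002 m and z of gauge_tip in the frame of press_mouth below 0 m), for 0.1 s.
At the end, for the whole second after the job is handed in: Gauge still gripped and at rest, its blade between the plates from the front by 12 mm or more, flat within 0.06 rad, straight within 0.17 rad, within 15 mm of the middle, bearing on both plates and raising the upper one 0.4 to 3 mm; fingers clear of the upper plate (value of joint upper_plate between 0.0004 and 0.003 m and contact force between gauge and upper_plate above 1 N and contact force between gauge and press above 0.3 N and contact force between the fingers and gauge above 1 N and contact force between the fingers and upper_plate below 0.1 N and x of gauge_tip in the frame of press_mouth above 0.012 m and y of gauge_tip in the frame of press_ledge between -0.015 and 0.015 m and z of gauge_tip in the frame of press_ledge above -0.002 m and z of gauge_tip in the frame of press_mouth below 0 m and angle between the x axis of gauge_tip and the x axis of press_ledge, either way round below 0.17 rad and angle between gauge_tip's own z axis and vertical below 0.06 rad and linear speed of gauge below 0.01 m/s); the arm keeps its last pose, push and grip.
It fails at once if the upper plate is forced up by 5 mm or more (value of joint upper_plate above 0.005 m).
It fails at once if a bystander is moved more than 20 mm (distance of any of petri, cup, slide_box from where it was at the start of the episode above 0.02 m).
It also fails if it takes over 48 s, if anything falls off the work surface, if the arm or the gripper's body presses on something with over 40 N, if the wrist force passes 120 N, or if a joint passes its speed limit or range.

## Working session

There is one attempt and no reset: what is moved stays moved. The work goes in short steps, each a Python script; the robot and the scene stay as the last script left them, time stands still between calls to the robot, and variables do not carry over. Pictures are saved under pics/ and viewed, and the job is handed in when it is done.

```bash
mkdir -p pics; ls; python3 - <<'E'
from workcell import *
import cv2
for n in("top","side"):
    im=read_camera(n); cv2.imwrite(f"pics/{n}0.png",im[:,:,::-1]); m=camera_model(n); print(n,m)
s=read_state(); print(s)
E
```

```text
pics
top {'mtx': array([[470.4510501 ,   0.        , 274.40799392],
       [  0.        , 470.4510501 , 214.14802638],
       [  0.        ,   0.        ,   1.        ]]), 'rvec': array([ 2.18707205, -2.13049052,  0.12006982]), 'tvec': array([-0.11253777,  0.46909047,  0.96385641])}
side {'mtx': array([[513.21550297,   0.        , 278.21739859],
       [  0.        , 513.21550297, 217.22932828],
       [  0.        ,   0.        ,   1.        ]]), 'rvec': array([ 0.55439927, -2.364667  ,  1.57257515]), 'tvec': array([0.40399169, 0.1854266 , 0.97553815])}
{'time': 0.1, 'joints': array([-1.43320420e+00,  3.26902990e-01, -1.93496910e-01,  1.05200425e+00,
       -1.33394514e-05,  1.43659332e+00]), 'qvel': array([-0.00012629, -0.00277644,  0.00223363,  0.00028907,  0.00052948,
       -0.00025273]), 'effort': array([ 2.91662809e-04, -4.44239116e+01,  2.63037729e+01,  7.89260084e-03,
       -1.62457109e-04,  9.29231135e-06]), 'tcp_pos': array([ 0.14758537, -0.52927573,  0.2305571 ]), 'orientation': array([-2.50102344e+00,  1.89931890e+00,  1.80301261e-03]), 'force': array([0.00245898, 0.61690264, 0.23185981]), 'torque': array([-0.03838145, -0.01674916, -0.00922667]), 'width': 1.0004097811053279}
```

View pics/top0.png

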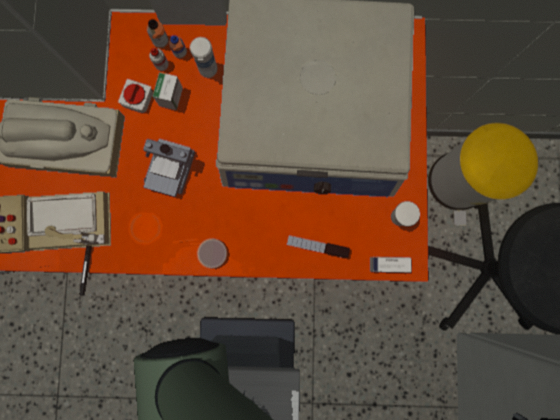

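View pics/side0.png

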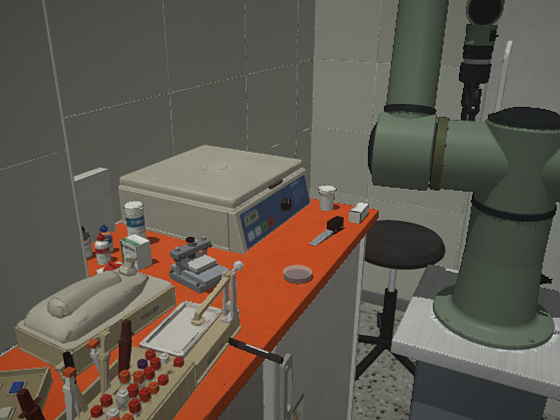

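The top view shows the press near (168,167) with its ledge at the lower left. The gauge handle is near (337,251) and its blade runs left to (290,241). The petri dish is at (212,253), the cup at (406,214) and the carton at (392,265). I'll zoom in next.

```bash
cat > h.py <<'E'
import numpy as np, cv2
from workcell import *
def ray(n,uv):
    m=camera_model(n);R=cv2.Rodrigues(m['rvec'])[0]
    p=cv2.undistortPoints(np.array([[uv]],float),m['mtx'],None)[0,0]
    return -R.T@m['tvec'], R.T@np.array([p[0],p[1],1])
def onplane(n,uv,z):
    o,d=ray(n,uv); return o+d*(z-o[2])/d[2]
def proj(n,P):
    m=camera_model(n); return cv2.projectPoints(np.array(P,float).reshape(-1,1,3),m['rvec'],m['tvec'],m['mtx'],None)[0][:,0]
E
python3 - <<'E'
import cv2
t=cv2.imread('pics/top0.png');s=cv2.imread('pics/side0.png')
def c(im,x,y,w,h,f,n): cv2.imwrite(n,cv2.resize(im[y:y+h,x:x+w],None,fx=f,fy=f,interpolation=cv2.INTER_NEAREST))
c(t,135,130,70,75,8,'pics/a.png');c(t,280,225,80,40,10,'pics/b.png');c(s,160,225,80,70,8,'pics/c.png');c(s,300,205,60,50,10,'pics/d.png')
E
```

```text
(no output)
```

View pics/a.png

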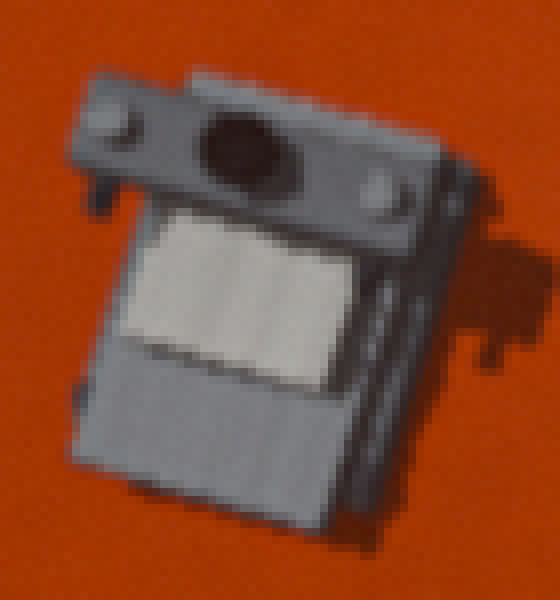

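View pics/b.png

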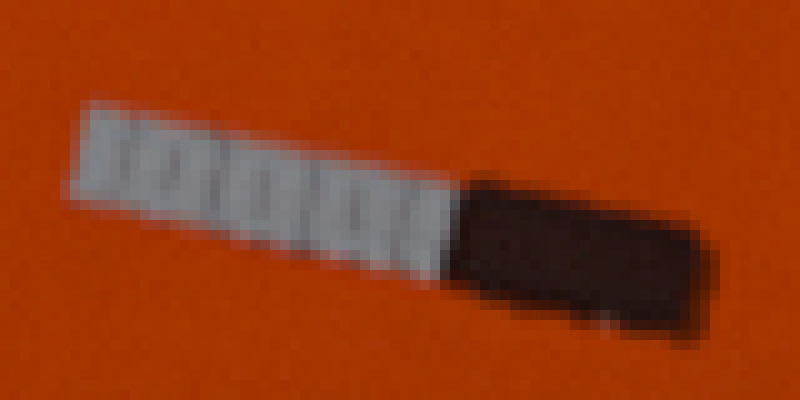

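View pics/c.png

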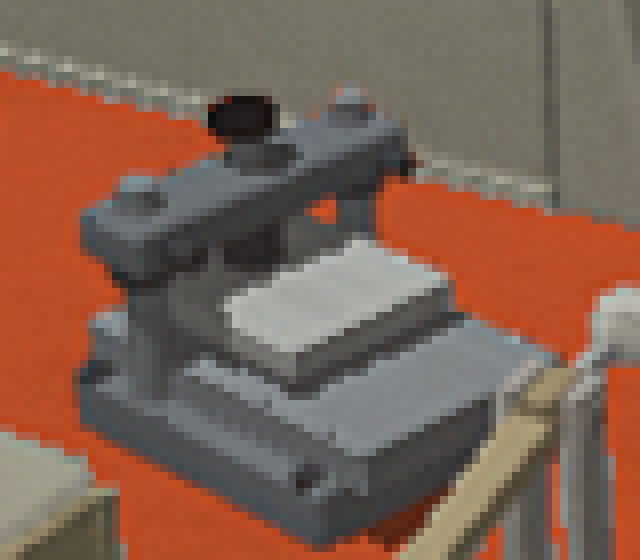

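View pics/d.png

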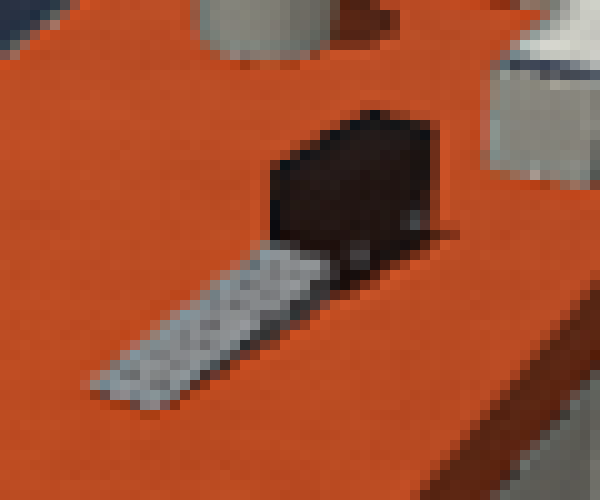

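```bash
python3 - <<'E'
from h import *
np.set_printoptions(precision=4,suppress=True)
T=lambda u,v:(135+u/8-.5,130+v/8-.5)
S=lambda u,v:(160+u/8-.5,225+v/8-.5)
def pr(n,P): print(n,P)
fl=onplane('top',T(70,462),.03);fr=onplane('top',T(327,530),.03)
pr('ledge L',fl);pr('ledge R',fr);d=fr-fl;print(np.linalg.norm(d),(fl+fr)/2,'dir ang',np.arctan2(d[0],-d[1]))
for z in (.043,.0455):
  ul=onplane('top',T(120,335),z);ur=onplane('top',T(330,390),z);e=ur-ul
  print('up',ul,ur,np.linalg.norm(e),(ul+ur)/2,np.arctan2(e[0],-e[1]))
for n,p,z in(('side ledge L',(365,458),.03),('side ledge R',(560,360),.03),('up L top',(297,352),.0445),('up R top',(450,283),.0445)):
  print(n,onplane('side',S(*p),z))
B=lambda u,v:(280+u/10-.5,225+v/10-.5)
D=lambda u,v:(300+u/10-.5,205+v/10-.5)
print('tip',onplane('top',B(92,100),.002),onplane('top',B(66,200),.002), 'side',onplane('side',D(90,385),.002),onplane('side',D(165,408),.002))
print('bladeroot',onplane('top',B(462,180),.0116),onplane('top',B(440,285),.0116))
print('handle top',[onplane('top',B(*p),.034) for p in((472,180),(448,290),(700,230),(690,330))])
print('side handle',[onplane('side',D(*p),.034) for p in((270,168),(372,110),(435,130),(335,180))])
for c,z in(((212,253),.014),((406,214),.063),((392,265),.03)): print(onplane('top',c,z))
im=read_camera('top')
c=im[225:265,280:360].astype(int)
orange=(c[:,:,0]>120)&(c[:,:,2]<60)
hm=(c.max(2)<70)&~orange
hm=cv2.morphologyEx(hm.astype(np.uint8),cv2.MORPH_OPEN,np.ones((3,3)))
bm=((c[:,:,2]>90)).astype(np.uint8)
for n,m,z in(('handle',hm,.034),('blade',bm,.007)):
  k=max(cv2.findContours(m,0,1)[0],key=cv2.contourArea)
  r=cv2.minAreaRect(k);b=cv2.boxPoints(r)+[280,225]
  P=np.array([onplane('top',q,z) for q in b]);print(n,r,P.mean(0),np.linalg.norm(P[1]-P[0]),np.linalg.norm(P[2]-P[1]))
E
```

```text
ledge L [0.5216 0.1788 0.03  ]
ledge R [0.5052 0.1099 0.03  ]
0.07088491536959098 [0.5134 0.1443 0.03  ] dir ang -0.2337886407397917
up [0.5535 0.1639 0.043 ] [0.5403 0.1081 0.043 ] 0.057356373591574084 [0.5469 0.136  0.043 ] -0.23249577593821474
up [0.553  0.1632 0.0455] [0.5398 0.1075 0.0455] 0.05720830321578144 [0.5464 0.1354 0.0455] -0.2324957759382128
side ledge L [0.5239 0.1817 0.03  ]
side ledge R [0.5068 0.1162 0.03  ]
up L top [0.5547 0.1652 0.0445]
up R top [0.5404 0.1156 0.0445]
tip [ 0.4316 -0.1319  0.002 ] [ 0.41   -0.1268  0.002 ] side [ 0.4316 -0.1299  0.002 ] [ 0.4103 -0.1263  0.002 ]
bladeroot [ 0.4159 -0.2106  0.0116] [ 0.3936 -0.2063  0.0116]
handle top [array([ 0.4147, -0.2104,  0.034 ]), array([ 0.3917, -0.2057,  0.034 ]), array([ 0.4055, -0.2577,  0.034 ]), array([ 0.3848, -0.2558,  0.034 ])]
side handle [array([ 0.4153, -0.2056,  0.034 ]), array([ 0.4055, -0.2534,  0.034 ]), array([ 0.3863, -0.2481,  0.034 ]), array([ 0.3979, -0.2058,  0.034 ])]
[0.3873 0.0297 0.014 ]
[ 0.4749 -0.3672  0.063 ]
[ 0.3718 -0.3466  0.03  ]
handle ((56.71154022216797, 25.442310333251953), (25.10286521911621, 10.39415454864502), 11.309932708740234) [ 0.3988 -0.2313  0.034 ] 0.021570936996470978 0.051897531457146026
blade ((25.81498146057129, 18.85108184814453), (37.30264663696289, 9.219446182250977), 12.26477336883545) [ 0.4122 -0.1687  0.007 ] 0.01970961320741618 0.0795182910488109
```

```bash
cat >> h.py <<'E'
from scipy.spatial.transform import Rotation as Rn
def ori(t): 
    x=np.array([np.cos(t),np.sin(t),0]);z=np.array([0,0,-1.]);return Rn.from_matrix(np.c_[x,np.cross(z,x),z]).as_rotvec()
GY=1.358; PY=-.233
G=np.array([.400,-.2305]); LEDGE=np.array([.514,.1455]); U=np.array([np.cos(PY),np.sin(PY)])
E
python3 - <<'E'
from h import *
np.set_printoptions(precision=3,suppress=True)
print(Rn.from_rotvec(read_state()['orientation']).as_matrix()[:,0])
for s in(-1,1):
  print(inverse_kinematics([*G,.006],ori(GY+s*np.pi/2)), inverse_kinematics([*(LEDGE-.14*U),.05],ori(PY+s*np.pi/2)),inverse_kinematics([*(LEDGE-.02*U),.04],ori(PY+s*np.pi/2)))
E
```

```text
[ 0.268 -0.963 -0.001]
[-0.683  0.463 -0.687  0.42   0.     1.101] [ 0.263  0.322 -0.76   0.489 -0.    -2.646] [ 0.152  0.48  -0.519  0.572 -0.    -2.757]
[-0.683  0.463 -0.687  0.42  -0.    -2.041] [ 0.263  0.322 -0.76   0.489 -0.     0.496] [ 0.152  0.48  -0.519  0.572 -0.     0.385]
```

```bash
python3 - <<'E'
from h import *
np.set_printoptions(precision=3,suppress=True)
print(onplane('top',(222,186),.0),onplane('top',(397,193),.0))
o=ori(GY+np.pi/2)
move_gripper(.6,grip_force=40)
reach([*G,.14],o)
servo_line([*G,.04])
for n in("top","side"): cv2.imwrite(f"pics/{n}1.png",read_camera(n)[:,:,::-1])
s=read_state();print(s['time'],s['tcp_pos'],s['force'],s['width'])
im=cv2.imread('pics/side1.png');cv2.imwrite('pics/e.png',cv2.resize(im[150:260,270:390],None,fx=5,fy=5,interpolation=0))
im=cv2.imread('pics/top1.png');cv2.imwrite('pics/f.png',cv2.resize(im[190:310,260:400],None,fx=5,fy=5,interpolation=0))
E
```

```text
[0.534 0.016 0.   ] [ 0.528 -0.365  0.   ]
4.4167 [ 0.401 -0.231  0.041] [-0.283 -0.828 -0.04 ] 0.5987842401062009
```

View pics/e.png

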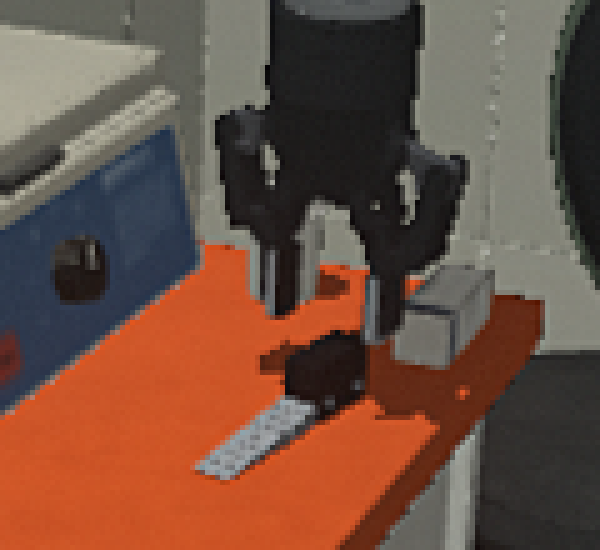

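View pics/f.png

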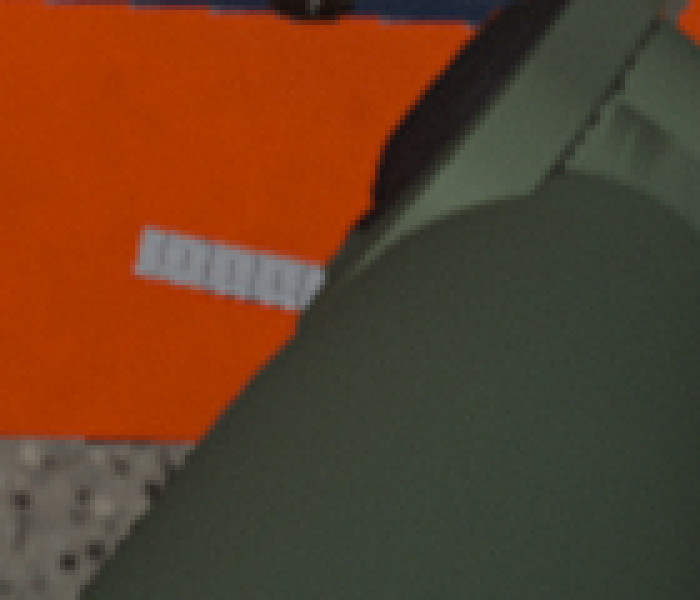

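The side view has the fingers straddling the handle (handle at e.png (325,375), pads at (280,290) and (378,310)) and aligned with it. The top view shows the blade undisturbed. Next I'll descend and grip.

```bash
python3 - <<'E'
from h import *
np.set_printoptions(precision=4,suppress=True)
r=servo_line([*G,.007],max_speed=.08,stop_force=8)
s=read_state();print(r,s['time'],s['tcp_pos'],s['force'])
move_gripper(0,grip_force=50)
s=read_state();print(s['time'],s['tcp_pos'],s['force'],s['width'])
servo_line([*G,.10],max_speed=.12)
s=read_state();print(s['time'],s['tcp_pos'],s['force'],s['width'])
o=ori(PY+np.pi/2)
om=ori((GY+PY)/2+np.pi/2)
reach([.35,-.03,.13],om)
reach([*(LEDGE-.135*U),.09],o)
s=read_state();print(s['time'],s['tcp_pos'],s['orientation'],s['force'],s['width'])
for n in("top","side"): cv2.imwrite(f"pics/{n}2.png",read_camera(n)[:,:,::-1])
im=cv2.imread('pics/side2.png');cv2.imwrite('pics/g.png',cv2.resize(im[180:320,140:340],None,fx=4,fy=4,interpolation=0))
im=cv2.imread('pics/top2.png');cv2.imwrite('pics/i.png',cv2.resize(im[110:310,80:280],None,fx=3,fy=3,interpolation=0))
E
```

```text
False 4.975 [ 0.4    -0.2305  0.0071] [-0.3272 -0.3675 -0.122 ]
5.35 [ 0.4006 -0.2309  0.0077] [0.4368 0.7962 5.8514] 0.24394467793319333
6.275 [ 0.3995 -0.2301  0.0994] [-0.4549 -0.4066 -1.3051] 0.24418232754598582
8.5917 [0.3829 0.1761 0.0899] [ 2.4649  1.9475 -0.0006] [-0.0186  0.0817 -0.6556] 0.25065721426681226
```

View pics/g.png

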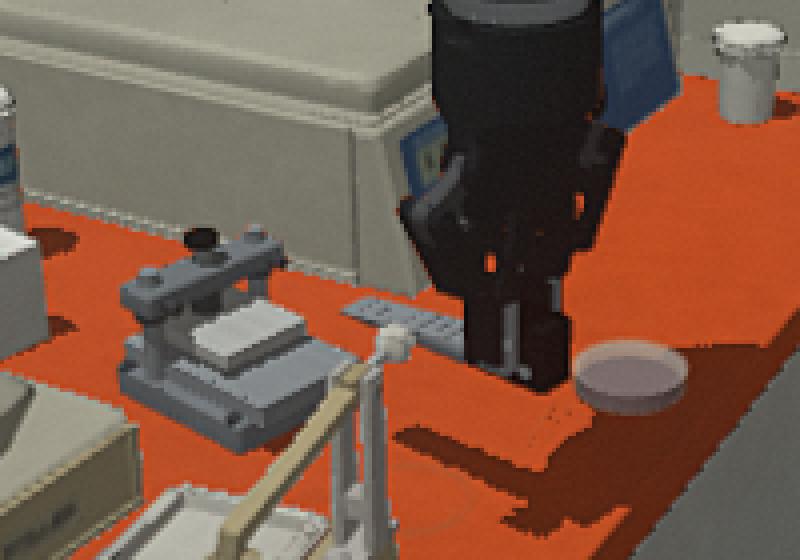

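View pics/i.png

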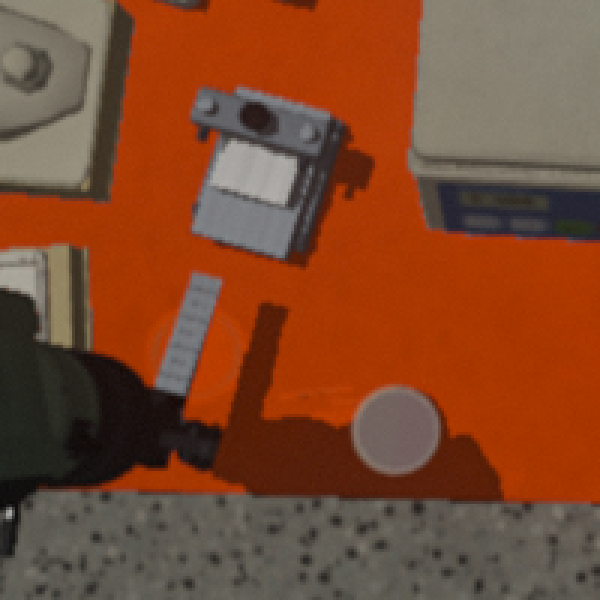

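The gauge is held level over the approach to the press. The blade tip is at i.png (208,276), which is full-image pixel (149,202). I'll measure how it sits in the hand.

```bash
python3 - <<'E'
from h import *
np.set_printoptions(precision=4,suppress=True)
T=lambda u,v:(80+u/3-.5,110+v/3-.5)
z=.0842
a=onplane('top',T(193,273),z);b=onplane('top',T(222,278),z);tip=(a+b)/2
print(a,b,np.linalg.norm(a-b),tip)
c=onplane('top',T(157,390),z+.0092);d=onplane('top',T(184,395),z+.0092)
m=(c+d)/2;print('yaw',np.arctan2(*(tip-m)[1::-1]),np.linalg.norm(tip-m))
t=read_state()['tcp_pos'];print('tip from tcp',tip-t,np.arctan2(*(tip-t)[1::-1]))
n=np.array([-U[1],U[0]]);print('in press: along',(tip[:2]-LEDGE)@U,'lat',(tip[:2]-LEDGE)@n, 'lat vs top-only ledge',(tip[:2]-[.5134,.1443])@n)
S=lambda u,v:(140+u/4-.5,180+v/4-.5)
for p in((343,312),(372,298)): print('side tip',onplane('side',S(*p),z))
print(proj('side',[tip]))
E
```

```text
[0.4858 0.1603 0.0842] [0.483  0.1408 0.0842] 0.01967617742171326 [0.4844 0.1506 0.0842]
yaw -0.21419564577996517 0.08113958196473246
tip from tcp [ 0.1014 -0.0254 -0.0059] -0.2455396847588328
in press: along -0.02996848158176814 lat -0.0019073428466645807 lat vs top-only ledge -0.0006012306528420071
side tip [0.4865 0.1624 0.0842]
side tip [0.4816 0.143  0.0842]
[[229.31   255.2497]]
```

```bash
python3 - <<'E'
from h import *
np.set_printoptions(precision=4,suppress=True)
def P(s): return LEDGE+ (s-.105)*U   # tip at s past ledge
servo_line([*P(-.03),.043],max_speed=.1)
servo_line([*P(.018),.043],max_speed=.08)
hold(.2)
s=read_state();print(s['time'],s['tcp_pos'],s['force'])
r=servo_line([*P(.018),.0365],max_speed=.015,stop_force=2.5)
s=read_state();print(r,s['time'],s['tcp_pos'],s['force'],s['torque'])
hold(.2)
s=read_state();print(s['time'],s['tcp_pos'],s['force'],s['torque'])
for n in("top","side"): cv2.imwrite(f"pics/{n}3.png",read_camera(n)[:,:,::-1])
im=cv2.imread('pics/side3.png');im2=cv2.imread('pics/top3.png')
cv2.imwrite('pics/j.png',np.hstack([cv2.resize(im[220:310,160:240],None,fx=5,fy=5,interpolation=0),cv2.resize(im2[130:220,130:210],None,fx=5,fy=5,interpolation=0)]))
E
```

```text
10.2583 [0.4287 0.1657 0.0429] [-0.5101 -0.2244 -1.637 ]
True 10.6833 [0.4291 0.1657 0.0369] [-0.5149 -0.0589  4.0571] [-0.0385 -0.2937  0.0182]
10.8833 [0.4292 0.1656 0.0369] [-0.4494  0.837   4.4067] [-0.0216 -0.508   0.0656]
```

View pics/j.png

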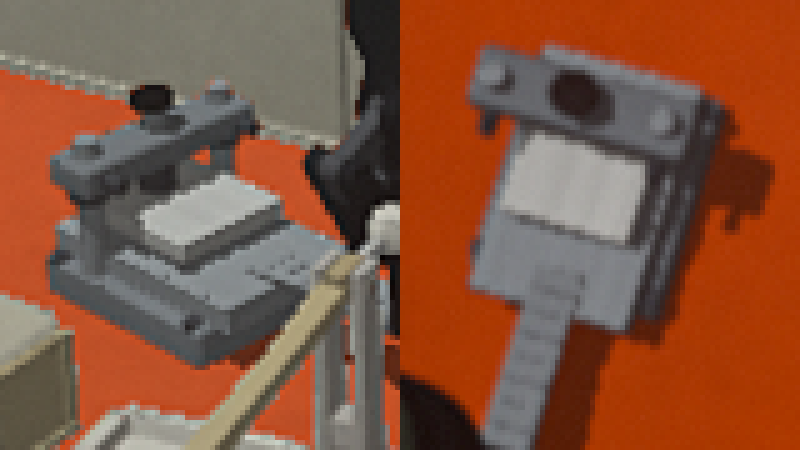

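The tip is resting on the ledge in mid width (j.png (557,280)). Contact came at TCP z 0.0369, which puts the underside about 29 mm up, as expected. Now I'll slide in with force monitoring.

```bash
cat >> h.py <<'E'
def P(s): return LEDGE+ (s-.105)*U
def rep(tag,s):
    F=[];t=read_state()
    print(tag,'s=%.4f t=%.2f tip=%.4f z=%.4f ax=%.2f lat=%.2f fz=%.2f ty=%s w=%.3f'%(s,t['time'],(t['tcp_pos'][:2]-LEDGE)@U+.105,t['tcp_pos'][2],t['force'][:2]@U,t['force'][:2]@[-U[1],U[0]],t['force'][2],np.round(t['torque'],2),t['width']))
    return t['force'][:2]@U, t['force'][2]
E
python3 - <<'E'
from h import *
z=.0372
servo_line([*P(.018),z],max_speed=.02);hold(.1);rep('pre',.018)
r=servo_line([*P(.036),z],max_speed=.03,stop_force=7);rep(r,.036)
s=.036
while s<.056:
    s+=.003
    r=servo_line([*P(s),z],max_speed=.015,stop_force=7)
    ax,fz=rep(r,s)
    if r or ax<-6: break
cv2.imwrite("pics/top4.png",read_camera("top")[:,:,::-1])
E
```

```text
pre s=0.0180 t=11.33 tip=0.0178 z=0.0371 ax=-0.06 lat=-0.13 fz=3.65 ty=[ 0.06 -0.28  0.02] w=0.247
False s=0.0360 t=12.08 tip=0.0344 z=0.0370 ax=-4.82 lat=-0.13 fz=6.72 ty=[ 0.05  0.35 -0.03] w=0.250
False s=0.0390 t=12.43 tip=0.0374 z=0.0368 ax=-3.21 lat=-0.06 fz=6.18 ty=[0.1  0.47 0.01] w=0.242
False s=0.0420 t=12.78 tip=0.0406 z=0.0368 ax=-4.00 lat=-0.27 fz=4.96 ty=[ 0.16  0.44 -0.05] w=0.249
False s=0.0450 t=13.13 tip=0.0434 z=0.0368 ax=-5.05 lat=-0.38 fz=5.62 ty=[ 0.02  0.5  -0.  ] w=0.244
False s=0.0480 t=13.48 tip=0.0463 z=0.0369 ax=-4.92 lat=-0.06 fz=7.16 ty=[0.13 0.55 0.02] w=0.247
False s=0.0510 t=13.83 tip=0.0491 z=0.0369 ax=-4.23 lat=0.08 fz=8.15 ty=[ 0.1   0.66 -0.03] w=0.246
False s=0.0540 t=14.18 tip=0.0520 z=0.0369 ax=-6.08 lat=0.07 fz=7.70 ty=[ 0.19  0.74 -0.04] w=0.246
```

```bash
python3 - <<'E'
from h import *
s=.054
for z in(.0375,.0378):
    servo_line([*P(s),z],max_speed=.01);hold(.1);ax,fz=rep('z%.4f'%z,s)
    if fz<2.5: break
while s<.066:
    s+=.002
    r=servo_line([*P(s),z],max_speed=.012,stop_force=9)
    ax,fz=rep(r,s)
    if r or ax<-6.5: break
for n in("top","side"): cv2.imwrite(f"pics/{n}5.png",read_camera(n)[:,:,::-1])
im=cv2.imread('pics/side5.png');im2=cv2.imread('pics/top5.png')
cv2.imwrite('pics/k.png',np.hstack([cv2.resize(im[220:310,160:240],None,fx=5,fy=5,interpolation=0),cv2.resize(im2[130:220,130:210],None,fx=5,fy=5,interpolation=0)]))
E
```

```text
z0.0375 s=0.0540 t=14.58 tip=0.0537 z=0.0371 ax=-0.61 lat=-0.14 fz=0.15 ty=[0.03 0.19 0.  ] w=0.247
False s=0.0560 t=14.90 tip=0.0565 z=0.0374 ax=0.17 lat=-0.18 fz=-0.77 ty=[ 0.02  0.03 -0.01] w=0.248
False s=0.0580 t=15.22 tip=0.0582 z=0.0375 ax=-0.76 lat=-0.68 fz=-1.18 ty=[ 0.04  0.03 -0.02] w=0.249
False s=0.0600 t=15.53 tip=0.0600 z=0.0374 ax=0.49 lat=0.28 fz=-1.94 ty=[ 0.02  0.08 -0.02] w=0.245
False s=0.0620 t=15.85 tip=0.0617 z=0.0374 ax=-0.83 lat=-0.70 fz=-2.37 ty=[0.12 0.34 0.03] w=0.245
False s=0.0640 t=16.17 tip=0.0630 z=0.0374 ax=-4.12 lat=0.30 fz=0.61 ty=[0.27 1.02 0.07] w=0.247
False s=0.0660 t=16.48 tip=0.0655 z=0.0373 ax=-5.01 lat=0.31 fz=0.16 ty=[0.29 1.03 0.02] w=0.248
```

View pics/k.png

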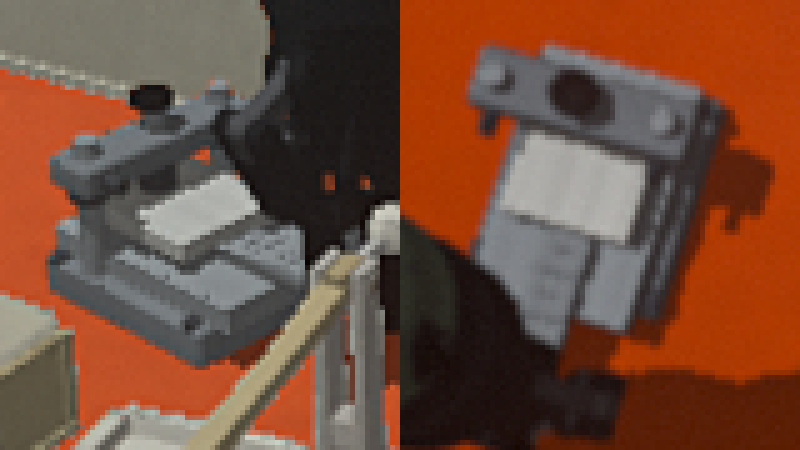

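Drag rises at a tip depth of about 63 mm past the ledge, 29 mm past the mouth. That puts the gap near 5.5 mm, within the stated range. 1.5 mm of lift is then about 12 mm further in, so I'll continue in small steps.

```bash
python3 - <<'E'
from h import *
s=.066; z=.0373
while s<.0735:
    s+=.0015
    r=servo_line([*P(s),z],max_speed=.012,stop_force=9)
    ax,fz=rep(r,s)
    if r or ax<-10: break
hold(.2);rep('hold',s)
for n in("top","side"): cv2.imwrite(f"pics/{n}6.png",read_camera(n)[:,:,::-1])
im=cv2.imread('pics/side6.png');im2=cv2.imread('pics/side5.png')
cv2.imwrite('pics/l.png',np.hstack([cv2.resize(i[245:285,180:225],None,fx=8,fy=8,interpolation=0) for i in(im2,im)]))
E
```

```text
False s=0.0675 t=16.86 tip=0.0664 z=0.0373 ax=-6.86 lat=-0.76 fz=2.84 ty=[ 0.36  1.56 -0.02] w=0.251
False s=0.0690 t=17.13 tip=0.0678 z=0.0373 ax=-7.72 lat=0.52 fz=4.12 ty=[ 0.33  1.55 -0.01] w=0.249
False s=0.0705 t=17.41 tip=0.0689 z=0.0374 ax=-8.62 lat=-0.77 fz=6.31 ty=[ 0.44  1.8  -0.05] w=0.247
False s=0.0720 t=17.68 tip=0.0701 z=0.0374 ax=-10.02 lat=0.10 fz=7.15 ty=[0.42 1.84 0.01] w=0.245
hold s=0.0720 t=17.88 tip=0.0700 z=0.0373 ax=-9.86 lat=-1.03 fz=6.24 ty=[0.48 1.9  0.04] w=0.248
```

View pics/l.png

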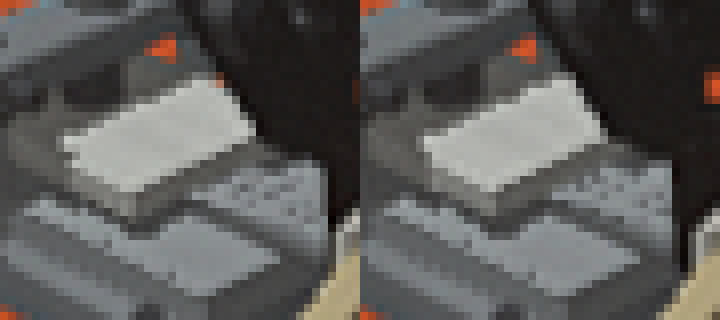

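```bash
cat >> h.py <<'E'
def shift(a,b,box):
    x0,x1,y0,y1=box
    g=lambda f:cv2.cvtColor(cv2.imread(f),cv2.COLOR_BGR2GRAY).astype(np.float32)[y0:y1,x0:x1]
    A,B=g(a),g(b); w=np.eye(2,3,dtype=np.float32)
    c,w=cv2.findTransformECC(A,B,w,cv2.MOTION_TRANSLATION,(3,200,1e-6),None,3)
    return w[:,2],c
def lift(b,a='pics/side3.png'):
    q=proj('side',[[.55,.15,.045],[.55,.15,.046]]);k=(q[1]-q[0])
    for n,bx in(('plateL',(186,203,258,275)),('plate',(186,208,256,276)),('base',(170,186,270,292)),('bar',(168,195,232,258))):
        s,c=shift(a,b,bx);print(b,n,np.round(s,3),'mm %.2f'%(s[1]/k[1]),round(c,3))
E
python3 - <<'E'
from h import *
z=.0376
servo_line([*P(.072),z],max_speed=.01);hold(.15);rep('z',.072)
cv2.imwrite("pics/side7.png",read_camera("side")[:,:,::-1])
for b in('side2','side5','side6','side7'): lift(f'pics/{b}.png')
E
```

```text
z s=0.0720 t=18.38 tip=0.0710 z=0.0374 ax=-6.21 lat=-0.79 fz=0.90 ty=[0.38 1.34 0.02] w=0.248
pics/side2.png plateL [-0.011  0.003] mm -0.01 1.0
pics/side2.png plate [-0.01   0.003] mm -0.01 1.0
pics/side2.png base [-0.     0.001] mm -0.00 1.0
pics/side2.png bar [-0.002  0.006] mm -0.01 1.0
pics/side5.png plateL [-0.049 -0.129] mm 0.30 0.99
pics/side5.png plate [-0.199 -0.117] mm 0.27 0.972
pics/side5.png base [ 0.027 -0.002] mm 0.00 1.0
pics/side5.png bar [-0.026 -0.037] mm 0.09 0.998
pics/side6.png plateL [-0.076 -0.229] mm 0.53 0.98
pics/side6.png plate [-0.244 -0.215] mm 0.50 0.966
pics/side6.png base [-0.02  -0.007] mm 0.02 1.0
pics/side6.png bar [-0.024 -0.109] mm 0.25 0.992
pics/side7.png plateL [-0.117 -0.349] mm 0.81 0.963
pics/side7.png plate [-0.27  -0.293] mm 0.68 0.954
pics/side7.png base [0.002 0.013] mm -0.03 1.0
pics/side7.png bar [-0.022 -0.136] mm 0.32 0.992
```

The image estimate of lift (about 0.7–0.8 mm) agrees with the geometry (about 0.9 mm). I'll go about 4.5 mm further.

```bash
python3 - <<'E'
from h import *
s=.072; z=.0376
while s<.0775:
    s+=.0015
    r=servo_line([*P(s),z],max_speed=.012,stop_force=9)
    ax,fz=rep(r,s)
    t=read_state();tip=(t['tcp_pos'][:2]-LEDGE)@U+.105
    if r or ax<-14 or tip>.0752: break
hold(.3);rep('hold',s)
for n in("top","side"): cv2.imwrite(f"pics/{n}8.png",read_camera(n)[:,:,::-1])
lift('pics/side8.png')
im=cv2.imread('pics/side8.png');im2=cv2.imread('pics/top8.png')
cv2.imwrite('pics/m.png',np.hstack([cv2.resize(im[220:310,160:240],None,fx=5,fy=5,interpolation=0),cv2.resize(im2[130:220,130:210],None,fx=5,fy=5,interpolation=0)]))
E
```

```text
False s=0.0735 t=18.71 tip=0.0718 z=0.0374 ax=-8.70 lat=-0.05 fz=2.59 ty=[0.42 1.73 0.  ] w=0.250
False s=0.0750 t=18.98 tip=0.0730 z=0.0374 ax=-9.39 lat=0.45 fz=4.75 ty=[0.48 1.95 0.01] w=0.248
False s=0.0765 t=19.26 tip=0.0741 z=0.0375 ax=-9.15 lat=-0.02 fz=7.07 ty=[0.5  1.99 0.02] w=0.248
False s=0.0780 t=19.53 tip=0.0752 z=0.0375 ax=-10.14 lat=-0.05 fz=7.69 ty=[0.56 2.19 0.03] w=0.247
hold s=0.0780 t=19.83 tip=0.0752 z=0.0375 ax=-10.40 lat=-0.18 fz=7.50 ty=[0.57 2.18 0.  ] w=0.250
pics/side8.png plateL [-0.262 -0.442] mm 1.03 0.938
pics/side8.png plate [-0.698 -0.335] mm 0.78 0.942
pics/side8.png base [0.017 0.002] mm -0.01 1.0
pics/side8.png bar [ 0.047 -0.222] mm 0.52 0.973
```

View pics/m.png

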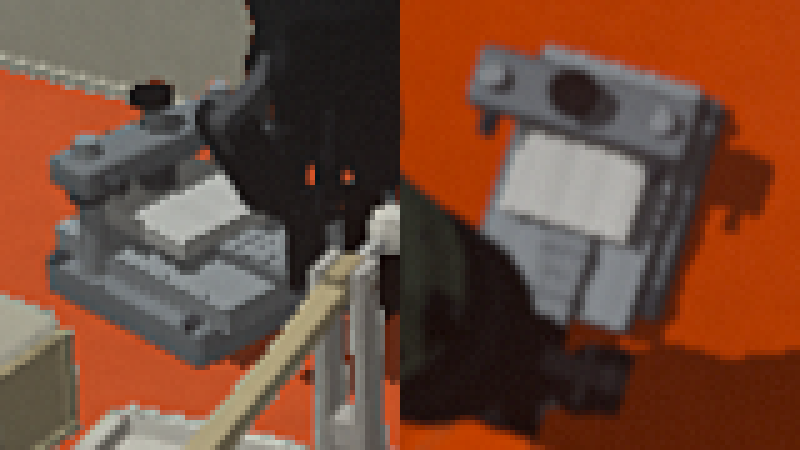

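```bash
python3 - <<'E'
from h import *
s=.078
for z in(.0379,):
    servo_line([*P(s),z],max_speed=.01);hold(.3);rep('z%.4f'%z,s)
cv2.imwrite("pics/side9.png",read_camera("side")[:,:,::-1])
lift('pics/side9.png')
# direct: subpixel vertical edges of plate top/front-face lower boundary, column by column
def prof(f,c,r0,r1):
    g=cv2.imread(f).astype(float).mean(2); return np.round(g[r0:r1,c]).astype(int)
for c in(190,193,196):
    for f in('side3','side6','side9'): print(c,f,prof(f'pics/{f}.png',c,258,280))
E
```

```text
z0.0379 s=0.0780 t=20.48 tip=0.0763 z=0.0375 ax=-8.43 lat=0.27 fz=1.90 ty=[0.41 1.62 0.01] w=0.252
pics/side9.png plateL [-0.25  -0.457] mm 1.06 0.939
pics/side9.png plate [-0.764 -0.318] mm 0.74 0.935
pics/side9.png base [-0.001  0.016] mm -0.04 1.0
pics/side9.png bar [ 0.059 -0.278] mm 0.65 0.965
190 side3 [ 50  81  85 136 184 176 177 179 158 115 119  99  80 136 150 150 142  94
  96  94  94 107]
190 side6 [ 56  82  86 136 183 177 179 172 126 120 114  75  88 153 147 148 144  95
  95  96  93 106]
190 side9 [ 65  78 114 190 179 177 184 176 111 124 111  67  90 153 148 148 144  95
  96  94  94 106]
193 side3 [ 50  86 128 179 177 175 176 176 183 179 119 121 113  71  82 150 134 104
 124  92  95  97]
193 side6 [ 62 113 183 177 177 177 176 176 180 164 116 120 101  56  83 152 135 103
 125  95  97  97]
193 side9 [ 82 135 179 177 176 177 177 178 175 147 118 119 105  54  84 150 134 104
 124  93  98  97]
196 side3 [110 185 174 171 170 174 176 177 178 180 175 130 120 119  90  54  84 147
 147 139  86  96]
196 side6 [136 181 171 171 173 175 177 176 177 187 180 106 122 113  70  56  84 147
 148 141  84  97]
196 side9 [135 180 172 171 173 177 177 178 176 187 179 113 129 131  58  56  83 147
 150 140  86  96]
```

```bash
python3 - <<'E'
from h import *
servo_line([*P(.080),.0380],max_speed=.01,stop_force=8);hold(.5);rep('a',.08);hold(.3);rep('b',.08)
for n in("top","side"): cv2.imwrite(f"pics/{n}10.png",read_camera(n)[:,:,::-1])
lift('pics/side10.png')
t=read_state();print(np.abs(t['qvel']).max())
im=cv2.imread('pics/side10.png');im2=cv2.imread('pics/top10.png')
cv2.imwrite('pics/n.png',np.hstack([cv2.resize(im[220:310,160:240],None,fx=5,fy=5,interpolation=0),cv2.resize(im2[130:220,130:210],None,fx=5,fy=5,interpolation=0)]))
# blade mid vs press mid, top view
B=np.array([im2[145:215,130:200].astype(int)])
E
```

```text
a s=0.0800 t=21.38 tip=0.0778 z=0.0376 ax=-8.11 lat=-0.04 fz=1.53 ty=[0.46 1.82 0.02] w=0.246
b s=0.0800 t=21.68 tip=0.0778 z=0.0376 ax=-8.23 lat=-0.23 fz=2.35 ty=[0.54 1.79 0.  ] w=0.248
pics/side10.png plateL [-0.477 -0.515] mm 1.20 0.971
pics/side10.png plate [-1.162 -0.315] mm 0.73 0.918
pics/side10.png base [-0.     0.004] mm -0.01 1.0
pics/side10.png bar [ 0.075 -0.318] mm 0.74 0.958
0.0017604352777571934
```

View pics/n.png

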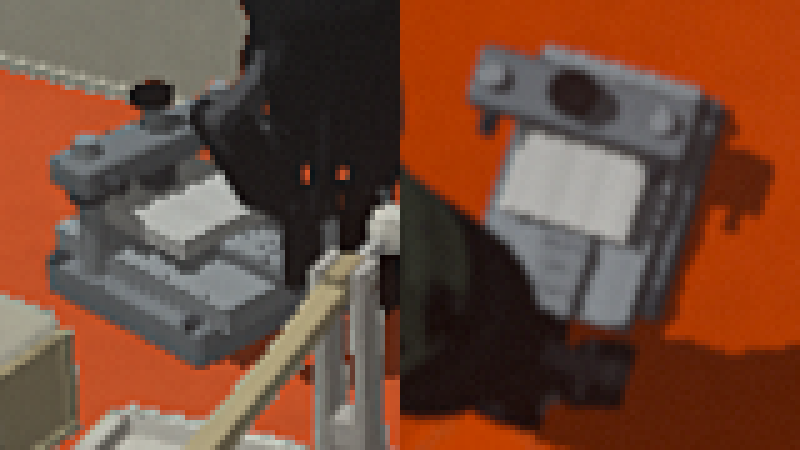

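View pics/top10.png

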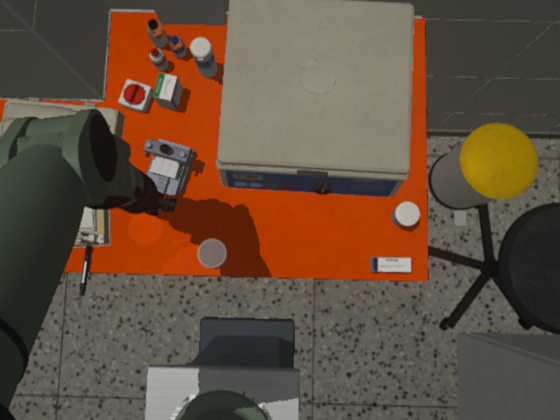

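The blade sits near the middle under the plate (n.png (555,270)). The petri dish, cup and carton are where they started. Drag is about 8 N and lift is about 1.2 mm by image, so I'm handing in.

```bash
python3 - <<'E'
from h import *
rep('end',.08); close_job()
E
```

```text
end s=0.0800 t=21.78 tip=0.0778 z=0.0375 ax=-7.90 lat=0.01 fz=2.02 ty=[0.45 1.83 0.02] w=0.250
the job is handed in; nothing more can be done
```

I gripped the gauge by its handle, carried it round to the press and slid the blade in along the lower plate. I handed the job in at 21.8 s with the gauge held still; no verdict was reported.

**Last checks**
- **Depth and drag:** the tip was about 44 mm inside the mouth. The drag was about 8 N, at the bottom of the 8–16 N band, with only light downward push.
- **Lift of the upper plate:** three estimates only roughly agree.
  - The best image estimate is about 1.2 mm.
  - A second image patch, partly hidden by the gripper, gave 0.7 mm, which is below the 1–2 mm target but above the 0.4 mm limit.
  - The geometry from where the drag set in gives about 1.7 mm.
- **Side position:** the blade was about 2 mm from the middle, judged by eye from the top picture.
- **Bystanders:** the petri dish, cup and carton looked unmoved in the final top picture.

**Not directly checked:** I did not re-measure how flat or straight the blade was at the end. I also did not measure the finger-to-plate clearance, though the planned geometry left room.

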